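# Bring the tall seasoning canister round to the front of the carousel and hold it there

### The arm

A 6-joint arm with a two-finger parallel gripper is mounted at the origin on the work surface. World frame = base frame: x ahead of the robot, y to its left, z up, the work surface at z = 0. Lengths are in mm, angles in rad, forces in N, time in s.
With the tool pointing down it reaches from about 400 to 925 mm from the base axis. Payload 12.5 kg.
Tool frame: the origin (TCP) lies between the finger pads; the fingertips stand 11 mm ahead of it and the grasp point (between the pads) lies 8 mm behind it (env.tip_extent is the distance from the TCP to the fingertips, in mm); x points along the fingers, z is the direction in which the jaws open and shut, and the axes are right-handed (so a half turn about x gives the same grasp; the last joint's range is limited). The gripper opens to 95 mm and grips with 3 to 60 N. Pads are 20 mm wide; open, the fingers measure 119 mm over their backs; the gripper's body (75 mm by 180 mm) begins 59 mm behind the grasp point.
Start: joints at [-1.444, 0.491, 1.559, -0, 1.092, -0.106], TCP at [144.211, -608.152, 225.661] pointing down, gripper open.
Joint ranges: [-3.1, 3.1], [-0.84, 2.19], [0.05, 2.79], [-1.13, 4.28], [0.06, 2.93], [-2.69, 2.69]. Speed limits (rad/s): [2.22, 2.22, 2.79, 3.14, 3.14, 3.14].

### API

Orientations are given as [roll, pitch, yaw] about the fixed x, y, z axes, in that order (R = Rz(yaw) Ry(pitch) Rx(roll)).
In Python, from cell import status, imaging, env gives the robot as it stands. The module is installed in compiled form; this text tells all that it offers.
- The arm moves only by the tool apply_moves, never from a script. Its argument "increments" is a list of rows, each a list of 5 numbers: the closure, from 0 (fully open) to 1 (shut), then the shift along the tool's x, y, z in mm, then the turn about the tool's x in degrees. A call has 1 to 10 rows; each row shifts and turns the commanded pose from where the row before left it, along the tool's axes as they then stand; what a row does not reach is not made up. A row lasts 1/10 s, in which the tool goes at most 50 mm and 8.59 degrees, less where a joint would pass 70% of its speed; a pose out of reach is approached as far as the arm can. A call with a gripper value outside its range is refused whole. The fingers move at their own pace and stop on an object; the grip force is fixed at half the most. Time passes only in rows, so rows that do not move let the fingers close. It gives the time, the measured TCP pose, the force and the opening at its end, in the units of the state.
- status.state(): the state, without advancing time (a new reading comes with each control period).
- imaging.read_camera(name): name is "scene" or "top" or "wrist"; returns a dict with "pixels" (420x560x3 uint8, red, green, blue), "fovy" (degrees; the focal length in pixels is half the picture's height over the tangent of half this angle, whatever the lens; pixels are square), "cx", "cy" (the principal point, pixels), "distortion" ([k1, k2, p1, p2, k3] as OpenCV has them; the pictures are not rectified), "R" (3x3) and "t" (3): a world point X has camera coordinates R X + t. Camera axes: x right, y down, z forward; pixel columns grow to the right and rows downward; lengths in mm; the calibration is good to about 2 mm. A picture is of the moment at which its call begins. There is no depth.
- env.job_done(): hands the job in, once; it reports no verdict.
The state is a dict: "t": time; "joints": joint angles; "qvel": joint speeds; "tau": joint torques, N m; "eef_pos": TCP position; "tcp_rot": TCP orientation; "ft_force": force on the tool from outside, world axes, zero at the start; "moment": the same for the moment, N m; "opening": opening from 0.0 (shut) to 1.0 (fully open).
Only numpy, scipy, OpenCV 4.12 (cv2) and the standard library are available. Lean on these libraries where they do the work, as an engineer would, in place of code of your own. Each camera call takes 0.05 s, during which the arm holds its last target. There are 200 camera calls.

### The job

Take the seasoning carousel by the loop handle on top and turn it gently, either way, until the one tall canister (the one with a spoon sticking out of its lid) stands squarely at the front, right behind the spoon tray. Leave the canisters untouched and standing on the carousel, disturb nothing else on the table, and finish with the gripper still closed on the handle, holding the carousel still so that the cook can scoop from the canister.

Things in the scene. Friction and masses are not known exactly. Their poses are not given: they have to be found in the camera images.
- stand: The carousel's fixed round foot, screwed to the table; does not turn. Origin on the carousel's vertical axis at table height, z up. Its own -x axis points to the front: to the middle of the spoon tray, a shallow steel tray fixed to the foot (80 mm deep, 200 mm wide, 18 mm high), centre 205 mm from the axis. The front faces roughly to the robot.
- carousel (a joint): Angle of the turning part (steel tray of 150 mm radius, floor 46 mm above the table, low rail, column and loop handle) to the foot, rad, growing anticlockwise seen from above. Turns freely both ways on a ball bearing (about 0.03 N m of friction), no stops within two turns, stays where it is left at rest. The canisters stand loose on it and ride along; a jerk can topple them.
- handle (a point): Middle of the loop handle's black grip sleeve: a level round bar, 16 mm diameter, 70 mm long, on the carousel's axis, its centre line 252 mm above the table. The bar runs along this frame's y axis (ends alike), z up; it turns with the carousel. Open beneath for 54 mm. Low canisters reach 143 mm, the tall one's spoon 225 mm above the table.
- tall_pot: The one tall seasoning canister: steel, 72 mm diameter, 138 mm tall, a flat spoon handle rising 41 mm above its lid near the edge, about 0.45 kg. Loose, standing on the carousel's tray, its centre about 100 mm from the carousel's axis. Origin at the centre of its underside, z up (its yaw means nothing).
- pot_a: One of the five low seasoning canisters on the carousel: steel, 72 mm diameter, 82 mm tall, 97 mm over its black lid knob, about 0.3 kg, loose, standing on the carousel's tray with its centre about 100 mm from the carousel's axis. Origin at the centre of its underside, z up.
- pot_b: One of the five low seasoning canisters on the carousel: steel, 72 mm diameter, 82 mm tall, 97 mm over its black lid knob, about 0.3 kg, loose, standing on the carousel's tray with its centre about 100 mm from the carousel's axis. Origin at the centre of its underside, z up.
- pot_c: One of the five low seasoning canisters on the carousel: steel, 72 mm diameter, 82 mm tall, 97 mm over its black lid knob, about 0.3 kg, loose, standing on the carousel's tray with its centre about 100 mm from the carousel's axis. Origin at the centre of its underside, z up.
- pot_d: One of the five low seasoning canisters on the carousel: steel, 72 mm diameter, 82 mm tall, 97 mm over its black lid knob, about 0.3 kg, loose, standing on the carousel's tray with its centre about 100 mm from the carousel's axis. Origin at the centre of its underside, z up.
- pot_e: One of the five low seasoning canisters on the carousel: steel, 72 mm diameter, 82 mm tall, 97 mm over its black lid knob, about 0.3 kg, loose, standing on the carousel's tray with its centre about 100 mm from the carousel's axis. Origin at the centre of its underside, z up.
- tray_spoon: Bystander: a steel serving spoon, 125 mm long, lying in the spoon tray. Origin near its middle.
- bowl: Bystander: a steel mixing bowl, 210 mm across, 75 mm high, to the left of the carousel. Origin at the centre of its underside.
- tub: Bystander: a lidded plastic food tub, 135 x 175 x 78 mm, to the right of the carousel. Origin at the centre of its underside.
Things that resemble listed ones, but are neither listed nor needed, are in the scene too. Leave any green or orange look-alike of the pot_b alone.

How it is judged:
By the outcome, as a careful person would: the job done as asked, in the order asked, and still so for the second after the job is handed in, while the arm keeps its last pose, push and grip.
It also fails if it takes over 48 s, if anything falls off the work surface, if the arm or the gripper's body presses on something with over 40 N, if the wrist force passes 120 N, or if a joint passes its speed limit or range.

## Working session

There is one attempt and no reset: what is moved stays moved. The work goes in short steps, Python scripts to look and compute and a tool call to move; the robot and the scene stay as the last step left them, time stands still between calls to the robot, and variables do not carry over. Pictures are saved under pics/ and viewed, about 8 in all and at most 12, crops included, and the job is handed in when it is done.

Besides the shell and the picture viewer there is one more tool, called by a JSON object that holds its "name" and its "arguments", one argument or row to a line. apply_moves: Moves the arm, as the interface text tells. Its arguments: {"type":"object","properties":{"increments":{"type":"array"}},"required":["increments"]}

```bash
mkdir -p pics; cat > h.py <<'E'
import numpy as np,cv2
from cell import status,imaging,env
def cam(n,save=None):
    c=imaging.read_camera(n); p=c['pixels']; f=p.shape[0]/2/np.tan(np.radians(c['fovy'])/2)
    c['K']=np.array([[f,0,c['cx']],[0,f,c['cy']],[0,0,1.]]); c['D']=np.array(c['distortion'],float)
    c['R']=np.array(c['R']);c['t']=np.array(c['t'])
    if save: cv2.imwrite('pics/'+save,p[:,:,::-1])
    return c
def ray(c,uv):
    q=cv2.undistortPoints(np.array(uv,float).reshape(-1,1,2),c['K'],c['D']).reshape(-1,2)
    d=np.c_[q,np.ones(len(q))]@c['R']; return -c['R'].T@c['t'],d
def onz(c,uv,z):
    o,d=ray(c,uv); return o+d*((z-o[2])/d[:,2])[:,None]
def proj(c,X):
    return cv2.projectPoints(np.array(X,float).reshape(-1,1,3),cv2.Rodrigues(c['R'])[0],c['t'],c['K'],c['D'])[0].reshape(-1,2)
E
python3 - <<'E'
from h import *
import pickle
a=cam('scene');b=cam('top');pickle.dump((a,b),open('c0.pkl','wb'))
cv2.imwrite('pics/top0.png',cv2.resize(b['pixels'][:,:,::-1],(800,600)))
cv2.imwrite('pics/scene0.png',cv2.resize(a['pixels'][:,:,::-1],(800,600)))
for c in(a,b):print(-c['R'].T@c['t'],c['R'][2],c['fovy'])
print(status.state())
E
```

```text
[1183.06055579  138.53159007  858.17545811] [-0.68787145 -0.12177829 -0.71554379] 54.3792625534754
[ 403.24676744    6.52999753 1434.12747192] [ 0.08578864 -0.00215408 -0.99631103] 45.42545554200554
{'t': 0.1, 'joints': array([-1.44360514e+00,  4.91523417e-01,  1.55938725e+00,  1.10920256e-05,
        1.09176227e+00, -1.05584688e-01]), 'qvel': array([ 1.73611365e-03, -9.00203500e-05,  5.48212408e-04,  7.00509226e-04,
       -1.82125413e-03, -7.90328882e-04]), 'tau': array([ 3.24326218e-03, -6.13622403e+01, -2.58605665e+01,  6.94852090e-02,
        4.70345223e-02, -6.28115458e-05]), 'eef_pos': array([ 144.18069756, -607.9176431 ,  225.10563414]), 'tcp_rot': array([3.02690134, 1.569716  , 1.68887576]), 'ft_force': array([ 0.96986004, -0.45419665,  0.18888735]), 'moment': array([ 0.00387064,  0.00162291, -0.0736485 ]), 'opening': 0.9986625383262813}
```

View pics/top0.png

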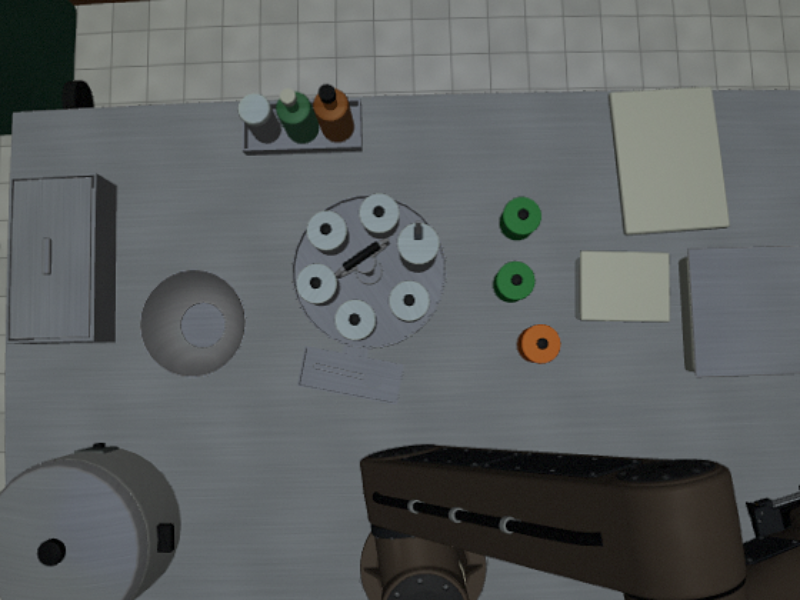

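View pics/scene0.png

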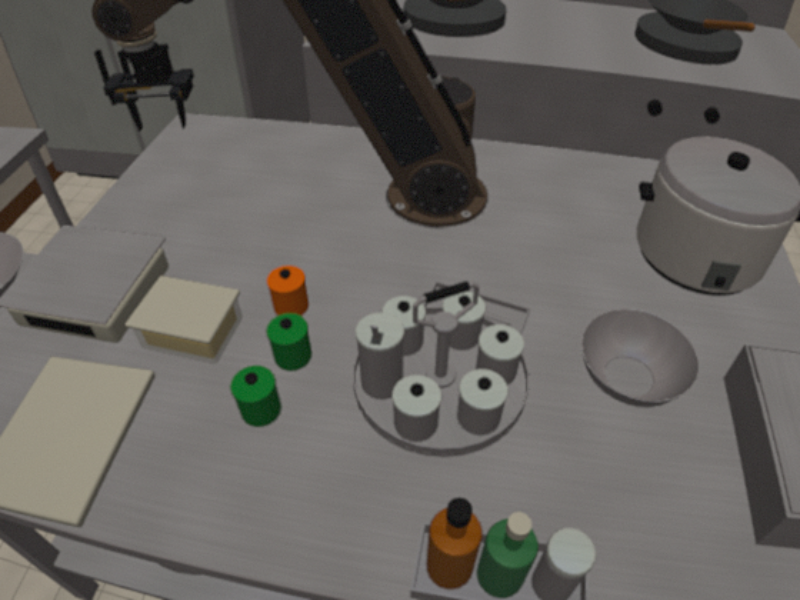

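Top view (800×600 px): carousel around (368,272), handle sleeve (361,257), spoon tray (351,374). Candidates for the tall canister are the six lids: (418,244) with a spoon, and knobbed (327,230), (379,212), (317,283), (355,320), (409,300). The green and orange look-alikes are off the carousel. I choose (418,244), and the scene view at (380,350) also shows it taller and with a spoon.

```bash
python3 - <<'E'
from h import *
import pickle
a,b=pickle.load(open('c0.pkl','rb'))
p=b['pixels']; g=p.max(2)
def blobs(m,roi,lo,hi):
    x0,y0,x1,y1=roi; r=[]
    M=np.zeros_like(m,np.uint8);M[y0:y1,x0:x1]=m[y0:y1,x0:x1]
    n,l,s,c=cv2.connectedComponentsWithStats(M)
    for i in range(1,n):
        if lo<s[i,4]<hi:r.append((c[i],s[i,4],np.argwhere(l==i)[:,::-1].astype(float)))
    return r
roi=(200,130,316,248)
print('dark',[(c.round(1),n) for c,n,_ in blobs(g<50,roi,8,900)])
for c,n,px in blobs(g<50,roi,60,900):
    w=onz(b,px,252); m=w.mean(0); e,v=np.linalg.eigh(np.cov(w[:,:2].T)); d=v[:,1]
    s=(w-m)[:,:2]@d; print('handle',m.round(1),'dir',np.degrees(np.arctan2(d[1],d[0])),'len',np.ptp(s), np.ptp((w-m)[:,:2]@v[:,0]))
for c,n,px in blobs((g>170),roi,150,3000):
    (u,vv),r=cv2.minEnclosingCircle(px.astype(np.float32))
    print('lid',c.round(1),n,round(r,1),onz(b,[[u,vv]],128).round(1),onz(b,[[u,vv]],184).round(1))
s=0.7
q=np.array([[305,347],[300,387],[398,402],[403,362]])*s
w=onz(b,q,18);print('tray',w.round(0).tolist(),w.mean(0),np.linalg.norm(np.diff(w,axis=0),axis=1))
# rim by four extremes (800px): left 293, right 446, top 195, bottom 349
print('rim',onz(b,np.array([[293,272],[446,272],[369,195],[369,349]])*s,58).round(0))
crop=p[120:290,190:330,::-1];cv2.imwrite('pics/crop.png',cv2.resize(crop,None,fx=3.5,fy=3.5,interpolation=cv2.INTER_CUBIC))
# sleeve in scene
ga=a['pixels'].max(2)
for c,n,px in blobs(ga<50,(285,185,345,225),30,900): 
    w=onz(a,px,252);m=w.mean(0);e,v=np.linalg.eigh(np.cov(w[:,:2].T));d=v[:,1];print('scene',c,n,m.round(1),np.degrees(np.arctan2(d[1],d[0])),np.ptp((w-m)[:,:2]@d))
E
```

```text
dark [(array([264.7, 147.8]), np.int32(38)), (array([268.1, 162.7]), np.int32(74)), (array([227.3, 160. ]), np.int32(42)), (array([291. , 164.4]), np.int32(11)), (array([236.3, 172.9]), np.int32(69)), (array([252.8, 179. ]), np.int32(182)), (array([292. , 185.7]), np.int32(107)), (array([258.1, 191.2]), np.int32(11)), (array([220.2, 197.6]), np.int32(45)), (array([230.9, 208. ]), np.int32(46)), (array([286. , 209.6]), np.int32(44)), (array([247.8, 223.2]), np.int32(44))]
handle [618.6  50.7 252. ] dir 102.58498483820652 len 53.88075708530397 21.75653591684619
handle [596.4 127.1 252. ] dir 122.08221985677002 len 53.56085560607704 19.954370203640728
handle [580.4  88.2 252. ] dir 123.31293532322404 len 68.81079103174757 15.64506886233696
handle [561.7  -4.6 252. ] dir 87.86308719202836 len 54.68892585061067 24.18861002990615
tray [[437.0, 220.0, 18.0], [358.0, 231.0, 18.0], [324.0, 39.0, 18.0], [402.0, 27.0, 18.0]] [380.28794225 128.92390601  18.        ] [ 79.25307605 195.28015347  78.95574274]
rim [[582. 234.  58.]
 [573. -62.  58.]
 [729.  83.  58.]
 [429.  91.  58.]]
scene [312.40116279 203.94767442] 172 [581.1  89.6 252. ] 124.24203793677235 69.33831256186987
```

View pics/crop.png

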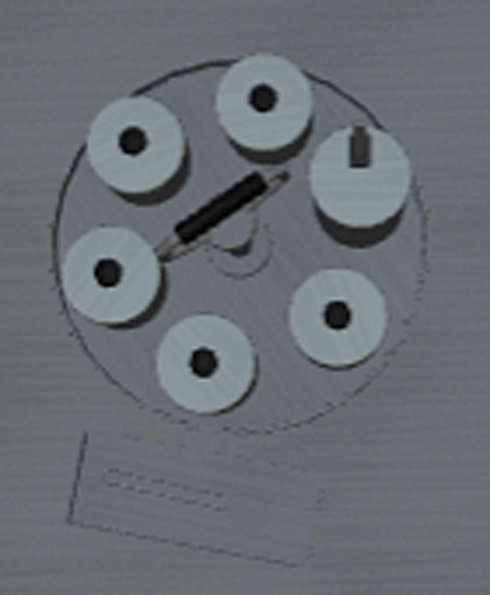

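```bash
python3 - <<'E'
from h import *
import pickle
from scipy.spatial.transform import Rotation as Ro
a,b=pickle.load(open('c0.pkl','rb'))
s=status.state();R=Ro.from_euler('xyz',s['tcp_rot']).as_matrix();print(R.round(3));print('jaw yaw',np.degrees(np.arctan2(R[1,2],R[0,2])))
C=np.array([580.8,89.0])
pots={'tall':(361,177,184),'p1':(263,102,128),'p2':(136,147,128),'p3':(111,275,128),'p4':(206,364,128),'p5':(338,318,128)}
for k,(u,v,z) in pots.items():
    w=onz(b,[[u/3.5+190-.36,v/3.5+120-.36]],z)[0];d=w[:2]-C;print(k,w.round(1),np.hypot(*d).round(1),np.degrees(np.arctan2(d[1],d[0])).round(1))
q=np.array([[86,431],[69,522],[308,565],[323,484]])/3.5+[190-.36,120-.36]
print(onz(b,q,18).round(0), onz(b,q,18).mean(0))
T=np.array([*C,330.]);dz=T-s['eef_pos'];print('tool shift to above (z330)',(R.T@dz).round(1))
E
```

```text
[[-0.     0.973  0.231]
 [ 0.001  0.231 -0.973]
 [-1.     0.    -0.001]]
jaw yaw -76.66321446596102
tall [610.   -8.5 184. ] 101.7 -73.3
p1 [678.8  63.2 128. ] 101.3 -14.8
p2 [647.3 159.8 128. ] 97.1 46.8
p3 [550.7 180.3 128. ] 96.2 108.2
p4 [481.9 110.5 128. ] 101.2 167.7
p5 [513.4  11.2 128. ] 102.9 -130.9
[[437. 217.  18.]
 [364. 233.  18.]
 [325.  41.  18.]
 [389.  27.  18.]] [378.93275949 129.724564    18.        ]
tool shift to above (z330) [-104.2  585.6 -577.5]
```

Sizes check out: the canisters lie 96–103 mm from the axis and the sleeve comes out 69 mm long. The tall canister bears −73° and the front about 169°, so I turn about 118° clockwise. First lift, then traverse.

{"name": "apply_moves", "arguments": {
  "increments": [
    [0,-50,0,0,0],
    [0,-54,0,0,0],
    [0,0,15,-15,0],
    [0,0,29,-28.5,0],
    [0,0,29,-28.5,0],
    [0,0,29,-28.5,0],
    [0,0,29,-28.5,0],
    [0,0,29,-28.5,0],
    [0,0,29,-28.5,0],
    [0,0,29,-28.5,0]
  ]
}}

```text
t: 1.1
eef_pos: [307.3, -347.6, 325.5]
tcp_rot: [-2.719, 1.571, 2.226]
ft_force: [0.4, -0.2, 0.1]
opening: 1.001
```

{"name": "apply_moves", "arguments": {
  "increments": [
    [0,0,29,-28.5,0],
    [0,0,29,-28.5,0],
    [0,0,29,-28.5,0],
    [0,0,29,-28.5,0],
    [0,0,29,-28.5,0],
    [0,0,29,-28.5,0],
    [0,0,29,-28.5,0],
    [0,0,29,-28.5,0],
    [0,0,29,-28.5,0],
    [0,0,20,-20,0]
  ]
}}

```text
t: 2.1
eef_pos: [517.3, -13.1, 325.3]
tcp_rot: [-2.165, 1.57, 2.781]
ft_force: [-0.4, -0.9, -0.2]
opening: 0.997
```

{"name": "apply_moves", "arguments": {
  "increments": [
    [0,0,0,0,-8],
    [0,0,0,0,-8],
    [0,0,0,0,-8],
    [0,0,0,0,-8],
    [0,0,0,0,-8],
    [0,0,0,0,-8],
    [0,0,0,0,-8],
    [0,0,0,0,-8],
    [0,0,0,0,-8],
    [0,0,0,0,-8]
  ]
}}

```text
t: 3.1
eef_pos: [516.3, -15.3, 325.4]
tcp_rot: [3.114, 1.57, -3.105]
ft_force: [-0.6, -0.5, -0.4]
opening: 1.002
```

{"name": "apply_moves", "arguments": {
  "increments": [
    [0,0,0,0,-8],
    [0,0,0,0,-8],
    [0,0,0,0,-8],
    [0,0,0,0,-6.4],
    [0,0,0,0,0],
    [0,0,0,0,0]
  ]
}}

```text
t: 3.7
eef_pos: [516.4, -15.3, 325.5]
tcp_rot: [2.719, 1.57, -2.979]
ft_force: [-0.8, 0.3, -0.4]
opening: 0.999
```

```bash
python3 - <<'E'
from h import *
import pickle
from scipy.spatial.transform import Rotation as Ro
c=cam('wrist');t=cam('top');pickle.dump((c,t),open('c1.pkl','wb'))
cv2.imwrite('pics/w1.png',cv2.resize(c['pixels'][:,:,::-1],(800,600)))
print(-c['R'].T@c['t'],c['R'][2])
s=status.state();R=Ro.from_euler('xyz',s['tcp_rot']).as_matrix()
print(s['t'],s['eef_pos'],s['joints'].round(3),s['ft_force'].round(1),'jaw',np.degrees(np.arctan2(R[1,2],R[0,2])))
T=np.array([580.8,89,330]);print((R.T@(T-s['eef_pos'])).round(1))
E
```

```text
[477.79928547  45.33918141 484.57425451] [ 0.14135051 -0.21278989 -0.96681979]
3.8 [516.46086351 -15.26365024 325.53286315] [-0.157  0.242  1.675 -0.     1.225 -0.744] [-0.2 -0.1 -0.8] jaw 33.59316059387433
[ -4.5  51.3 111.3]
```

View pics/w1.png

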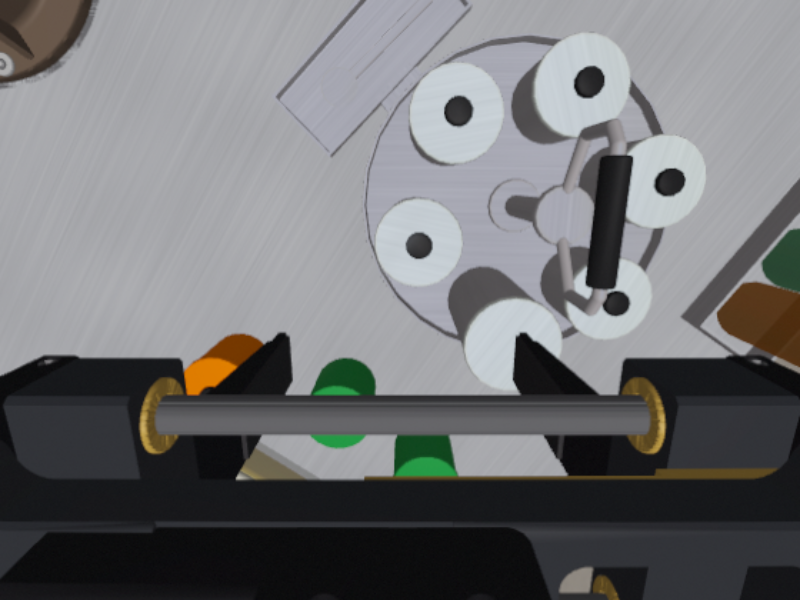

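The wrist view shows the sleeve from (624,157) to (601,288), the tall lid at (513,343), and the tray's left short edge from (280,97) to (332,155). I'll refine the handle and the front from this view.

```bash
python3 - <<'E'
from h import *
import pickle
from scipy.spatial.transform import Rotation as Ro
c,t=pickle.load(open('c1.pkl','rb'))
m=(c['pixels'].max(2)<55).astype(np.uint8);M=np.zeros_like(m);M[105:206,405:450]=m[105:206,405:450]
n,l,st,ce=cv2.connectedComponentsWithStats(M);i=1+st[1:,4].argmax();px=np.argwhere(l==i)[:,::-1].astype(float)
w=onz(c,px,252);mm=w.mean(0);e,v=np.linalg.eigh(np.cov(w[:,:2].T));d=v[:,1];rect=(np.ptp((w-mm)[:,:2]@d),np.ptp((w-mm)[:,:2]@v[:,0]))
print('handle',mm,np.degrees(np.arctan2(d[1],d[0])),rect)
k=.7
q=onz(c,np.array([[280,97],[332,155],[470,8]])*k,18);print('tray',q.round(1))
e1=q[0]-q[1];e2=q[2]-q[1];print(np.linalg.norm(e1[:2]),'edge dirs',np.degrees([np.arctan2(e1[1],e1[0]),np.arctan2(e2[1],e2[0])]))
r=onz(c,np.array([[366,190],[530,37],[663,190],[640,110],[400,300],[440,335]])*k,54)[:,:2]
A=np.c_[2*r,np.ones(len(r))];x=np.linalg.lstsq(A,(r**2).sum(1),rcond=None)[0];print('rim circle',x[:2],np.sqrt(x[2]+x[:2]@x[:2]))
s=status.state();R=Ro.from_euler('xyz',s['tcp_rot']).as_matrix();print(s['t'],s['eef_pos'],(R.T@(np.array([mm[0],mm[1],330])-s['eef_pos'])).round(1))
E
```

```text
handle [580.5110099   90.53088577 252.        ] 123.35416402318381 (np.float64(69.98116215911944), np.float64(17.08733037868349))
tray [[329.1  48.2  18. ]
 [401.4  29.5  18. ]
 [442.  217.5  18. ]]
74.72180137418547 edge dirs [165.52312778  77.83057008]
rim circle [581.10529884  86.95188916] 147.12344519166825
3.8 [516.46086351 -15.26365024 325.53286315] [ -4.5  52.7 111.9]
```

{"name": "apply_moves", "arguments": {
  "increments": [
    [0,0,13,28,0],
    [0,0,13,28,0],
    [0,0,13,28,0],
    [0,0,13,28,0],
    [0,0,0,0,0],
    [0,0,0,0,0]
  ]
}}

```text
t: 4.4
eef_pos: [580.6, 90.5, 325.2]
tcp_rot: [2.872, 1.57, -2.823]
ft_force: [-0.4, 0.5, -0.1]
opening: 1.001
```

```bash
python3 - <<'E'
from h import *
from scipy.spatial.transform import Rotation as Ro
s=status.state();R=Ro.from_euler('xyz',s['tcp_rot']).as_matrix()
print(s['t'],s['eef_pos'],s['joints'].round(3),'jaw',np.degrees(np.arctan2(R[1,2],R[0,2])),(R.T@(np.array([580.7,89.5,244])-s['eef_pos'])).round(1))
c=cam('scene');p=c['pixels'][150:330,200:400,::-1];cv2.imwrite('pics/s2.png',cv2.resize(p,None,fx=3,fy=3,interpolation=cv2.INTER_CUBIC))
E
```

```text
4.4 [580.62795908  90.49272542 325.15831401] [ 0.042  0.354  1.512 -0.     1.276 -0.546] jaw 33.73211408196861 [81.2 -0.9 -0.4]
```

View pics/s2.png

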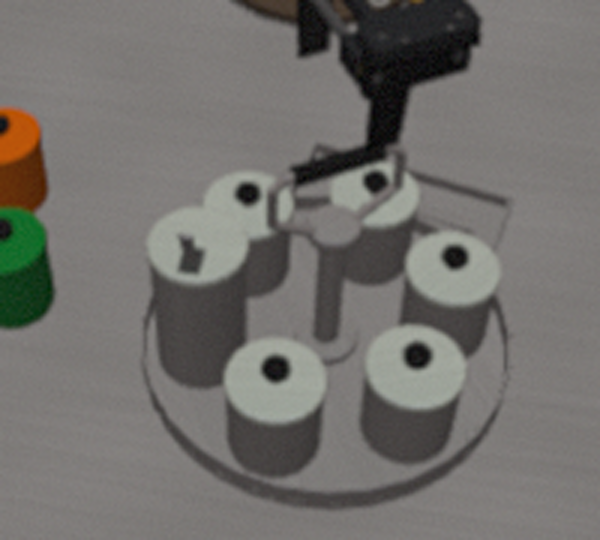

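The gripper sits above the handle, jaws across the bar (sleeve around (338,163) in this crop). Descending.

{"name": "apply_moves", "arguments": {
  "increments": [
    [0,15,-1,0,0],
    [0,20,0,0,0],
    [0,20,0,0,0],
    [0,16,0,0,0],
    [0,10,0,0,0],
    [0,0,0,0,0],
    [0,0,0,0,0]
  ]
}}

```text
t: 5.15
eef_pos: [581.5, 89.0, 245.3]
tcp_rot: [-0.686, 1.57, -0.098]
ft_force: [-0.4, 0.1, -0.3]
opening: 1.001
```

```bash
python3 - <<'E'
from h import *
c=cam('wrist','w3.png');s=status.state();print(s['eef_pos'],s['ft_force'].round(1))
cv2.imwrite('pics/w3.png',c['pixels'][100:400,:,::-1])
E
```

```text
[581.56558442  89.07707507 245.53649056] [ 0.2 -0.1  0.1]
```

View pics/w3.png

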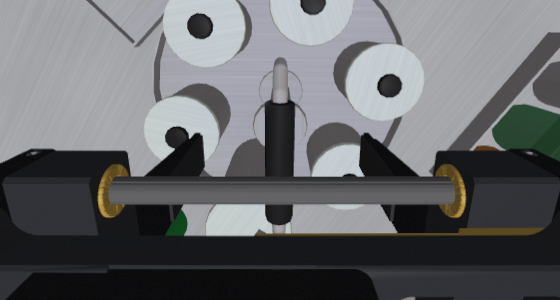

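The bar (column 280) is centred between the fingers (200 and 362) and square to the jaws. Closing.

{"name": "apply_moves", "arguments": {
  "increments": [
    [0.5,1,0,0,0],
    [0.7,0,0,0,0],
    [0.8,0,0,0,0],
    [0.9,0,0,0,0],
    [1,0,0,0,0],
    [1,0,0,0,0],
    [1,0,0,0,0],
    [1,0,0,0,0]
  ]
}}

```text
t: 6.0
eef_pos: [581.3, 89.4, 243.6]
tcp_rot: [-1.874, 1.571, -1.285]
ft_force: [0.6, 0.1, 0.1]
opening: 0.384
```

{"name": "apply_moves", "arguments": {
  "increments": [
    [1,0,0,0,0],
    [1,0,0,0,0],
    [1,0,0,0,0],
    [1,0,0,0,0],
    [1,0,0,0,0],
    [1,0,0,0,0]
  ]
}}

```text
t: 6.6
eef_pos: [580.1, 88.6, 243.5]
tcp_rot: [3.016, 1.568, -2.678]
ft_force: [-6.9, -4.7, 2.8]
opening: 0.163
```

Gripped at 16 mm opening, with about 8 N of sideways load. I ease that off, then start turning gently.

{"name": "apply_moves", "arguments": {
  "increments": [
    [1,0,0,-0.8,0],
    [1,0,0,-0.4,0],
    [1,0,0,0,0.4],
    [1,0,0,0,0.8],
    [1,0,0,0,1.2],
    [1,0,0,0,1.6],
    [1,0,0,0,2],
    [1,0,0,0,2],
    [1,0,0,0,2],
    [1,0,0,0,2]
  ]
}}

```text
t: 7.6
eef_pos: [580.1, 88.6, 243.5]
tcp_rot: [-3.076, 1.57, -2.699]
ft_force: [-3.2, -2.6, 0.1]
opening: 0.165
```

{"name": "apply_moves", "arguments": {
  "increments": [
    [1,0,0,0,2],
    [1,0,0,0,2],
    [1,0,0,0,2],
    [1,0,0,0,2],
    [1,0,0,0,2],
    [1,0,0,0,2],
    [1,0,0,0,2],
    [1,0,0,0,2],
    [1,0,0,0,2],
    [1,0,0,0,2]
  ]
}}

```text
t: 8.6
eef_pos: [580.1, 88.6, 243.5]
tcp_rot: [-2.831, 1.57, -2.804]
ft_force: [-2.7, -2.5, 0.3]
opening: 0.158
```

{"name": "apply_moves", "arguments": {
  "increments": [
    [1,0,0,0,2],
    [1,0,0,0,2],
    [1,0,0,0,2],
    [1,0,0,0,2],
    [1,0,0,0,2],
    [1,0,0,0,2],
    [1,0,0,0,2],
    [1,0,0,0,2],
    [1,0,0,0,2],
    [1,0,0,0,2]
  ]
}}

```text
t: 9.6
eef_pos: [580.2, 88.6, 243.5]
tcp_rot: [-2.337, 1.57, -2.658]
ft_force: [-3.4, -3.0, -1.6]
opening: 0.163
```

{"name": "apply_moves", "arguments": {
  "increments": [
    [1,0,0,0,2],
    [1,0,0,0,2],
    [1,0,0,0,2],
    [1,0,0,0,2],
    [1,0,0,0,2],
    [1,0,0,0,2],
    [1,0,0,0,2],
    [1,0,0,0,2],
    [1,0,0,0,2],
    [1,0,0,0,2]
  ]
}}

```text
t: 10.6
eef_pos: [580.2, 88.6, 243.5]
tcp_rot: [-1.961, 1.57, -2.632]
ft_force: [-2.5, -2.4, 0.0]
opening: 0.159
```

{"name": "apply_moves", "arguments": {
  "increments": [
    [1,0,0,0,2],
    [1,0,0,0,2],
    [1,0,0,0,2],
    [1,0,0,0,2],
    [1,0,0,0,2],
    [1,0,0,0,2],
    [1,0,0,0,2],
    [1,0,0,0,2],
    [1,0,0,0,2],
    [1,0,0,0,2]
  ]
}}

```text
t: 11.6
eef_pos: [580.2, 88.6, 243.5]
tcp_rot: [-1.514, 1.57, -2.534]
ft_force: [-2.3, -2.7, 0.3]
opening: 0.16
```

{"name": "apply_moves", "arguments": {
  "increments": [
    [1,0,0,0,2],
    [1,0,0,0,2],
    [1,0,0,0,2],
    [1,0,0,0,2],
    [1,0,0,0,2],
    [1,0,0,0,1.5],
    [1,0,0,0,1],
    [1,0,0,0,0.5],
    [1,0,0,0,0],
    [1,0,0,0,0]
  ]
}}

```text
t: 12.6
eef_pos: [580.2, 88.6, 243.5]
tcp_rot: [-1.179, 1.57, -2.423]
ft_force: [-3.4, -4.5, -0.9]
opening: 0.16
```

```bash
python3 - <<'E'
from h import *
import pickle
from scipy.spatial.transform import Rotation as Ro
a=cam('scene');t=cam('top');w=cam('wrist');pickle.dump((a,t,w),open('c2.pkl','wb'))
s=status.state();R=Ro.from_euler('xyz',s['tcp_rot']).as_matrix()
print(s['t'],s['eef_pos'],s['joints'].round(3),s['ft_force'].round(1),s['moment'].round(2),s['opening'],'jaw',np.degrees(np.arctan2(R[1,2],R[0,2])))
k=lambda p:cv2.resize(p[:,:,::-1],None,fx=2,fy=2,interpolation=cv2.INTER_CUBIC)
P=np.zeros((600,800,3),np.uint8)
x=k(a['pixels'][150:320,210:410]);P[:340,:400]=x
x=k(t['pixels'][120:290,190:390]);P[:340,400:]=x
x=w['pixels'][0:260,:,::-1];P[340:600,:560]=x
cv2.imwrite('pics/m2.png',P)
E
```

```text
12.75 [580.22814791  88.55406842 243.55188771] [ 0.039  0.419  1.632 -0.     1.09   1.283] [-2.6 -3.9 -0.5] [-0.56  0.58 -0.03] 0.16281669431457954 jaw -71.2545501954231
```

View pics/m2.png

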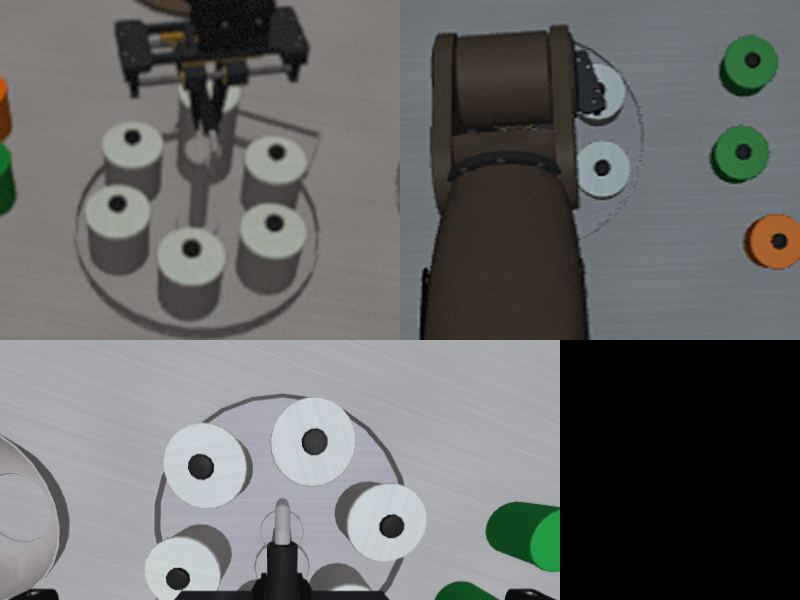

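The low canisters ride upright. About 13° remain, so I pin down the front direction and the canister bearing with line and knob measurements.

```bash
python3 - <<'E'
from h import *
import pickle
a0,b0=pickle.load(open('c0.pkl','rb'));w1,t1=pickle.load(open('c1.pkl','rb'));a2,t2,w2=pickle.load(open('c2.pkl','rb'))
C=np.array([580.2,88.5])
lsd=cv2.createLineSegmentDetector()
for nm,c in(('top0',b0),('scene0',a0),('wrist1',w1)):
    g=cv2.cvtColor(c['pixels'],cv2.COLOR_RGB2GRAY);L=lsd.detect(cv2.resize(g,None,fx=2,fy=2,interpolation=cv2.INTER_CUBIC))[0].reshape(-1,2,2)/2
    for l in L:
        W=onz(c,l,18);m=W.mean(0)[:2]; d=(W[1]-W[0])[:2];n=np.hypot(*d)
        if n>35 and abs((m-[380,129])).max()<115 and np.hypot(*(m-C))>160:
            an=np.degrees(np.arctan2(d[1],d[0]))%180
            print(nm,'len',round(n),'mid',m.round(),'front est',round(an if an>120 else an+90,1),'normal dist',round(np.cross(d/n,m-C).item(),1))
def knobs(c,roi):
    x0,y0,x1,y1=roi;g=c['pixels'].max(2);m=np.zeros(g.shape,np.uint8);m[y0:y1,x0:x1]=g[y0:y1,x0:x1]<60
    n,l,s,ce=cv2.connectedComponentsWithStats(m);o=[]
    for i in range(1,n):
        if 20<s[i,4]<400:
            w=onz(c,ce[i:i+1],141)[0];d=w[:2]-C;r=np.hypot(*d)
            if 85<r<115:o.append((round(np.degrees(np.arctan2(d[1],d[0]))%360,1),round(r,1)))
    return sorted(o)
print('s0',knobs(a0,(240,190,380,320)));print('s2',knobs(a2,(245,205,375,300)));print('t0',knobs(b0,(200,130,316,248)))
print('w1',knobs(w1,(250,20,500,240)));print('w2',knobs(w2,(140,40,430,250)))
# tall lid in wrist1 & scene0: min circle of lid in scene0
for nm,c,roi in(('scene0',a0,(245,215,287,262)),('wrist1',w1,(320,205,400,275))):
    g=c['pixels'].max(2);m=np.zeros(g.shape,np.uint8);x0,y0,x1,y1=roi;m[y0:y1,x0:x1]=g[y0:y1,x0:x1]>175
    n,l,s,ce=cv2.connectedComponentsWithStats(m);i=1+s[1:,4].argmax();px=np.argwhere(l==i)[:,::-1]
    W=onz(c,px.astype(float),184)[:,:2].astype(np.float32);o,r=cv2.minEnclosingCircle(W);d=np.array(o)-C;print(nm,o,r,np.hypot(*d),np.degrees(np.arctan2(d[1],d[0])))
E
```

```text
top0 len 68 mid [400. 222.] front est 167.5 normal dist -91.8
top0 len 72 mid [400. 227.] front est 167.9 normal dist 98.0
scene0 len 101 mid [361.  77.] front est 123.7 normal dist -188.4
scene0 len 45 mid [419.  23.] front est 96.5 normal dist -46.9
scene0 len 62 mid [328.  80.] front est 123.6 normal dist 214.3
scene0 len 48 mid [348. 135.] front est 179.9 normal dist 46.0
scene0 len 46 mid [349. 125.] front est 93.1 normal dist -49.4
scene0 len 40 mid [410. 142.] front est 145.2 normal dist 53.7
scene0 len 57 mid [396. 119.] front est 145.3 normal dist -79.8
scene0 len 41 mid [420. 197.] front est 164.6 normal dist -183.3
scene0 len 102 mid [356. 188.] front est 167.4 normal dist 240.2
scene0 len 84 mid [370. 193.] front est 167.3 normal dist -228.5
wrist1 len 125 mid [342. 107.] front est 167.8 normal dist -236.8
wrist1 len 196 mid [420. 124.] front est 167.8 normal dist 164.0
wrist1 len 122 mid [338. 106.] front est 167.8 normal dist 240.8
wrist1 len 72 mid [410.  63.] front est 167.9 normal dist -161.2
wrist1 len 74 mid [436. 183.] front est 167.8 normal dist -161.2
wrist1 len
[... 1074 characters left out ...]
 np.float64(100.8)), (np.float64(267.8), np.float64(94.1)), (np.float64(301.1), np.float64(112.5)), (np.float64(345.5), np.float64(102.1))]
w1 [(np.float64(46.5), np.float64(101.0)), (np.float64(107.0), np.float64(97.6)), (np.float64(166.2), np.float64(99.8)), (np.float64(231.0), np.float64(97.9)), (np.float64(300.3), np.float64(106.5)), (np.float64(346.0), np.float64(102.1))]
w2 [(np.float64(3.7), np.float64(98.6)), (np.float64(123.3), np.float64(100.2))]<stdin>:12: DeprecationWarning: Arrays of 2-dimensional vectors are deprecated. Use arrays of 3-dimensional vectors instead. (deprecated in NumPy 2.0)
Traceback (most recent call last):
ValueError: attempt to get argmax of an empty sequence
```

The front is 167.8°, from many tray edges in three views that agree. The canister is now at about 181.8°, so another 14° clockwise.

{"name": "apply_moves", "arguments": {
  "increments": [
    [1,0,0,0,0.5],
    [1,0,0,0,1],
    [1,0,0,0,1.6],
    [1,0,0,0,2],
    [1,0,0,0,2],
    [1,0,0,0,2],
    [1,0,0,0,2],
    [1,0,0,0,1.5],
    [1,0,0,0,1],
    [1,0,0,0,0.4]
  ]
}}

```text
t: 13.75
eef_pos: [580.2, 88.5, 243.5]
tcp_rot: [-0.584, 1.57, -2.072]
ft_force: [-3.2, -4.5, -0.5]
opening: 0.157
```

{"name": "apply_moves", "arguments": {
  "increments": [
    [1,0,0,0,0],
    [1,0,0,0,0],
    [1,0,0,0,0],
    [1,0,0,0,0]
  ]
}}

```text
t: 14.15
eef_pos: [580.2, 88.5, 243.5]
tcp_rot: [-0.714, 1.57, -2.202]
ft_force: [-2.4, -3.8, -1.0]
opening: 0.16
```

```bash
python3 - <<'E'
from h import *
import pickle
from scipy.spatial.transform import Rotation as Ro
a=cam('scene');w=cam('wrist');pickle.dump((a,w),open('c3.pkl','wb'))
s=status.state();R=Ro.from_euler('xyz',s['tcp_rot']).as_matrix()
print(s['t'],s['eef_pos'],s['ft_force'].round(1),s['opening'],s['qvel'].round(3),'jaw',np.degrees(np.arctan2(R[1,2],R[0,2])))
p=a['pixels'][170:320,220:390,::-1];P=cv2.resize(p,None,fx=4,fy=4,interpolation=cv2.INTER_CUBIC)
# draw predicted base circles/lid circle for tall pot at exact front; and low pots at 60deg steps
C=np.array([580.2,88.5]);f=np.radians(167.8);th=np.linspace(0,2*np.pi,40)
for ang,z in((167.8,184),(167.8,46)):
    o=C+100*np.array([np.cos(f),np.sin(f)]);X=np.c_[o[0]+36*np.cos(th),o[1]+36*np.sin(th),np.full(40,z)]
    cv2.polylines(P,[((proj(a,X)-[220,170]+.5)*4-.5).astype(np.int32)],True,(0,0,255),1)
cv2.imwrite('pics/s3.png',P)
# scene lid edges: tall pot side lines vs prediction shown; wrist knobs
g=w['pixels'].max(2);m=(g<60).astype(np.uint8);m[250:]=0;n,l,st,ce=cv2.connectedComponentsWithStats(m)
for i in range(1,n):
    if 100<st[i,4]<1500:
        W=onz(w,ce[i:i+1],141)[0][:2]-C;print('knob',ce[i].round(),np.degrees(np.arctan2(W[1],W[0])).round(1)%360,np.hypot(*W).round(1))
E
```

```text
14.25 [580.23215725  88.54028347 243.54509875] [-3.8 -4.1 -0.5] 0.15939925494125814 [ 0.001  0.002  0.    -0.     0.001 -0.001] jaw -85.2533826244577
knob [314. 101.] 349.4 98.2
knob [200. 127.] 47.6 101.8
knob [391. 186.] 288.7 99.2
knob [177. 238.] 109.4 100.5
knob [530. 243.] 267.2 234.0
```

View pics/s3.png

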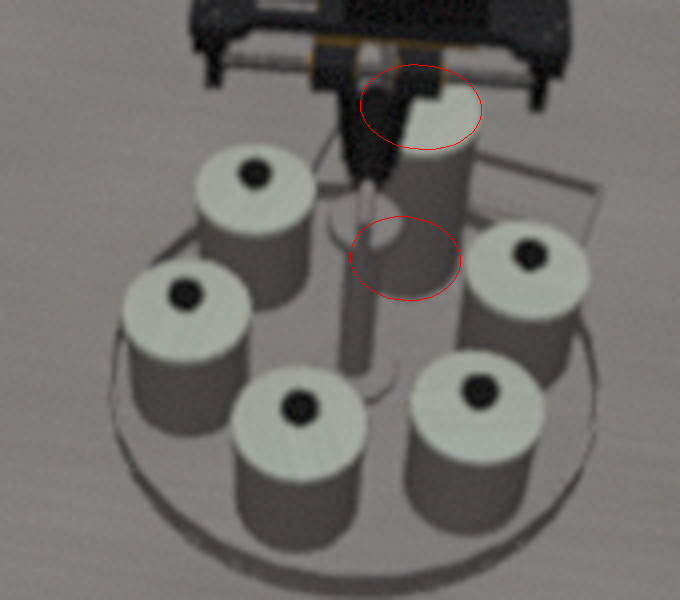

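The tall canister fills the red outline predicted for the exact front (lid edge near (480,110), base near (405,258)). All six canisters are upright, and the gripper is closed and still. Handing in.

```bash
python3 -c "
from cell import env
env.job_done()"
```

```text
the job is handed in; nothing more can be done
```

The tall canister now stands at the front, right behind the spoon tray. I gripped the loop handle from above and turned the carousel 119° clockwise, at no more than 20°/s. I handed the job in at about 14 s with the gripper still closed on the handle.

**Front alignment:** the tray edges in three views put the front at 167.8°. In the scene camera, the canister fits the outline predicted for that bearing to within about 1°. The gripper hides part of its lid, so this check rests on the part that shows.

**Canisters and handle:** all six canisters are upright, about 100 mm from the axis. The gripper is holding the 16 mm bar, the arm is at rest, and there is a steady side load of about 5 N on the wrist.

**Disagreements:** single-canister bearings differ by 2–4° between cameras, but on average they agree with the 119° turn. I did not measure the bystanders again after the turn; the arm crossed above them.

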